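# Level the rocking shipping scale

## Task

The shipping scale on the packing desk rocks, because one of its two front feet hangs clear of its pad. Find out by touch which one, and turn its red levelling knob until all four feet firmly carry weight (none just grazing) and the scale no longer rocks; leave the scale level where it stands and leave the bottle, carton and tape roll alone.

Things in the scene. Friction and masses are not known exactly. Their poses are not given: they have to be found in the camera images.
- scale: loose 3 kg shipping scale (mass varies). Origin: desk plane, midway between the feet (x +-90, y +-100 mm); x to its rear, y to its left; front edge with the red knobs faces the robot. Platter x -100..135, y +-135, top 79.5 mm up; readout block 35 mm high at its rear. Rear-heavy: with a front foot hanging it sits still on three feet, no roll, and dips at that front corner when pushed with 4 to 8 N.
- knob_left_grip (a point): centre of the round red levelling knob, front left (+y) corner, 48 mm diameter, 32 mm high; it turns but does not travel. Scale frame: x -151, y +100, z 130 mm. Its z axis is the screw axis, leaning 30 degrees from vertical, top towards the scale's front (the robot), so it is gripped with a tool tilted 30 degrees. A steel boss, 42 mm diameter, begins 24 mm below this point along the axis.
- knob_left (a joint): turn of the left knob, rad, -2 to 6: grows clockwise seen from above the knob, screwing the left front foot out (down) along the leaning axis: 12 mm a turn, 1.65 mm of height per rad; anticlockwise draws it in. Stays where left; friction 0.08 N m. The value that loads the foot is unknown beforehand, since the pads are unevenly worn.
- corner_left (a point): point on the platter's top at its front left corner (scale frame x -70, y +100, z 79.5 mm), a clear place to push down and feel whether that corner dips; a firm corner gives under 1 mm from 5 to 12 N
- knob_right_grip (a point): centre of the round red levelling knob, front right (-y) corner, 48 mm diameter, 32 mm high; it turns but does not travel. Scale frame: x -151, y -100, z 130 mm. Its z axis is the screw axis, leaning 30 degrees from vertical, top towards the scale's front (the robot), so it is gripped with a tool tilted 30 degrees. A steel boss, 42 mm diameter, begins 24 mm below this point along the axis.
- knob_right (a joint): turn of the right knob, rad, -2 to 6: grows clockwise seen from above the knob, screwing the right front foot out (down) along the leaning axis: 12 mm a turn, 1.65 mm of height per rad; anticlockwise draws it in. Stays where left; friction 0.08 N m. The value that loads the foot is unknown beforehand, since the pads are unevenly worn.
- corner_right (a point): point on the platter's top at its front right corner (scale frame x -70, y -100, z 79.5 mm), a clear place to push down and feel whether that corner dips; a firm corner gives under 1 mm from 5 to 12 N
- foot_left: front left foot, lower end of the left screw: black rubber ball, 26 mm diameter, origin at its centre; springy, 25 N/mm. Under it a fixed round rubber pad, 60 mm diameter, top 5 to 12 mm above the desk (worn, unknown). One front foot, either, starts 1 to 6 mm clear of its pad. From first touch about 1 rad more loads the feet evenly, 2 rad more lifts the other front foot.
- foot_right: front right foot, lower end of the right screw: black rubber ball, 26 mm diameter, origin at its centre; springy, 25 N/mm. Under it a fixed round rubber pad, 60 mm diameter, top 5 to 12 mm above the desk (worn, unknown). One front foot, either, starts 1 to 6 mm clear of its pad. From first touch about 1 rad more loads the feet evenly, 2 rad more lifts the other front foot.
- foot_rear_left: rear left foot, not adjustable, on the desk: black rubber ball, 26 mm diameter, origin at its centre; springy, 25 N/mm. 
- foot_rear_right: rear right foot, not adjustable, on the desk: black rubber ball, 26 mm diameter, origin at its centre; springy, 25 N/mm. 
- spray_bottle_c (a point): white bottle with a blue cap, 60 mm diameter, 170 mm tall, a bystander; the point is its centre
- parcel_c (a point): small closed cardboard carton, 160 x 110 x 70 mm, a bystander; the point is its centre
- tape_roll_c (a point): roll of brown packing tape lying flat, 100 mm outside diameter, 48 mm high, a bystander; the point is its centre

How it is judged:
At the end, for the whole second after the job is handed in: Each of the four feet presses on what it stands on with more than 1 N (so the scale cannot rock), the scale is within 1.7 degrees of level, within 25 mm of where it stood, and at rest (contact force between each of foot_left, foot_right, foot_rear_left, foot_rear_right and anything else above 1 N and angle between scale's own z axis and vertical below 0.03 rad and distance of scale from where it was at the start of the episode below 0.025 m and linear speed of scale below 0.01 m/s and angular speed of scale below 0.03 rad/s); the robot touches nothing.
It fails at once if the spray bottle is pushed more than 20 mm (distance of spray_bottle_c from where it was at the start of the episode above 0.02 m).
It fails at once if the parcel is pushed more than 20 mm (distance of parcel_c from where it was at the start of the episode above 0.02 m).
It fails at once if the tape roll is pushed more than 20 mm (distance of tape_roll_c from where it was at the start of the episode above 0.02 m).
It fails at once if the scale is tipped more than 8 degrees (angle between scale's own z axis and vertical above 0.14 rad).
It also fails if it takes over 72 s, if anything falls off the work surface, if the arm or the gripper's body presses on something with over 40 N, if the wrist force passes 120 N, or if a joint passes its speed limit or range.

## Robot

A 6-joint arm with a two-finger parallel gripper is mounted at the origin on the work surface. World frame = base frame: x ahead of the robot, y to its left, z up, the work surface at z = 0. Lengths are in m, angles in rad, forces in N, time in s.
With the tool pointing down it reaches from about 0.425 to 0.95 m from the base axis. Payload 3.5 kg.
Tool frame: the origin (TCP) lies on the centre line of the jaws, within the pads' length; the fingertips stand ahead of it and the grasp point (between the pads) lies 11 mm behind it (tips_ahead is the z of the fingertips in the tool frame, in m); z points along the fingers, y is the direction in which the jaws open and shut (so a half turn about z gives the same grasp; the last joint's range is limited). The gripper opens to 85 mm and grips with 20 to 120 N. Pads are 22 mm wide; open, the fingers measure 114 mm over their backs; the gripper's body (76 mm by 85 mm) begins 54 mm behind the grasp point. The pads swing forward as they close: fully open they stand 13 mm farther back than shut.
Start: joints at [0.956, 0.286, 1.577, -0, 1.279, -0.15], TCP at [0.303, 0.603, 0.239] pointing down, gripper open.
Joint ranges: [-2.77, 2.77], [-0.9, 2.22], [0.21, 2.48], [-1.53, 4.67], [0.24, 2.81], [-2.84, 2.84]. Speed limits (rad/s): [2.79, 2.79, 3.14, 3.14, 3.14, 3.14].

## Interface

Orientations are given as a unit quaternion [x, y, z, w].
In Python, from plant import * gives the robot as it stands. The module is installed in compiled form; this text tells all that it offers.
- The arm moves only by the tool move_arm, never from a script. Its arguments are lists of equal length, an entry for each row: "linear": the shift along the world's x, y, z in m, a list of three; "twist": the turn, a rotation vector about the world's x, y, z in degrees, a list of three. A call has 1 to 20 rows; each row shifts and turns the pose as measured when the row begins; what a row does not reach is not made up. A row lasts 1/12 s, in which the tool goes at most 41.7 mm and 7.16 degrees, less where a joint would pass 70% of its speed; a pose out of reach is approached as far as the arm can. A call is refused whole if a number of a shift passes 0.0417 or a number of a turn 7.16, either way. A call with a gripper value outside its range is refused whole. "grip" is the opening, from 0 (shut) to 1 (fully open), set as the call begins (left out, the last holds). The fingers move at their own pace and stop on an object; "force" is the grip in N (left out, the last holds). Time passes only in rows, so rows that do not move let the fingers close. It gives the time, the measured TCP pose, the force and the opening at its end, in the units of the state.
- get_state(): the state, without advancing time (a new reading comes with each control period).
- read_camera(name): name is "scene" or "top" or "wrist"; returns a dict with "img" (384x512x3 uint8, blue, green, red), "depth" (384x512 float32, m along the optical axis (not along the pixel's ray), 0 where there is no reading), "fx", "fy", "cx", "cy" (pixels), "rvec" (rotation vector, rad) and "tvec" (3), from world to camera coordinates, as OpenCV has them. Camera axes: x right, y down, z forward; pixel columns grow to the right and rows downward; lengths in m; the calibration is good to about 2 mm. A picture is of the moment at which its call begins.
- sign_off(): hands the job in, once; it reports no verdict.
The state is a dict: "time": time; "qpos": joint angles; "dq": joint speeds; "joint_efforts": joint torques, N m; "eef_pos": TCP position; "tcp_rot": TCP orientation; "contact_force": force on the tool from outside, world axes, zero at the start; "wrist_torque": the same for the moment, N m; "opening": opening from 0.0 (shut) to 1.0 (fully open).
Only numpy, scipy, OpenCV 4.12 (cv2) and the standard library are available. Lean on these libraries where they do the work, as an engineer would, in place of code of your own. Each camera call takes 0.05 s, during which the arm holds its last target.

## Working session

There is one attempt and no reset: what is moved stays moved. The work goes in short steps, Python scripts to look and compute and a tool call to move; the robot and the scene stay as the last step left them, time stands still between calls to the robot, and variables do not carry over. Pictures are saved under pics/ and viewed, and the job is handed in when it is done.

Besides the shell and the picture viewer there is one more tool, called after "Emit:" by a JSON object that holds its "name" and its "arguments". move_arm: Moves the arm, as the interface text tells. Its arguments: {"type":"object","properties":{"linear":{"type":"array","items":{"type":"array","items":{"type":"number"}}},"twist":{"type":"array","items":{"type":"array","items":{"type":"number"}}},"grip":{"type":"number"},"force":{"type":"number"}},"required":["linear","twist"]}

```bash
mkdir -p pics; python3 - <<'E'
from plant import *
import cv2
s=get_state();print({k:(v if not hasattr(v,'round') else v) for k,v in s.items()})
for n in ["scene","top"]:
    c=read_camera(n);cv2.imwrite(f"pics/{n}0.png",c["img"])
    import pickle;pickle.dump(c,open(f"{n}0.pkl","wb"))
    print(n,c["fx"],c["cx"],c["cy"],c["rvec"],c["tvec"])
E
```

```text
{'time': 0.0, 'qpos': array([ 9.55987911e-01,  2.87166529e-01,  1.57817182e+00, -9.26242752e-07,
        1.27858051e+00, -1.49993788e-01]), 'dq': array([-0.0019873 ,  0.00172808, -0.00035834, -0.00084477,  0.00037866,
       -0.00174309]), 'joint_efforts': array([-5.51878584e-04, -4.05989027e+01, -2.92619920e+01, -1.53623491e-04,
        6.03590408e-03, -5.04708296e-06]), 'eef_pos': array([0.30217513, 0.60287896, 0.23794938]), 'tcp_rot': array([ 2.30320495e-01,  9.73114133e-01, -1.07925772e-03, -4.33599124e-04]), 'contact_force': array([-0.43617911, -0.76576709,  0.36971389]), 'wrist_torque': array([-0.04293613,  0.01225489,  0.04020681]), 'opening': 0.9963644111164479}
scene 457.18384484297525 262.0146729834964 193.57919789575502 [ 2.24428522  0.63080776 -0.30676701] [-0.48215528 -0.12684129  1.57458788]
top 408.7979277006498 260.9482182255855 192.6337869400444 [ 2.14572107 -2.10801015  0.20216473] [-0.01269383  0.58664738  1.14288222]
```

View pics/scene0.png

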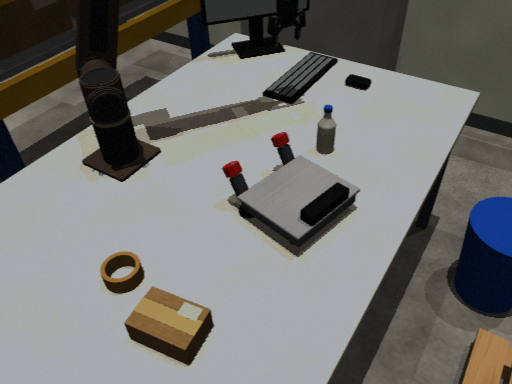

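View pics/top0.png

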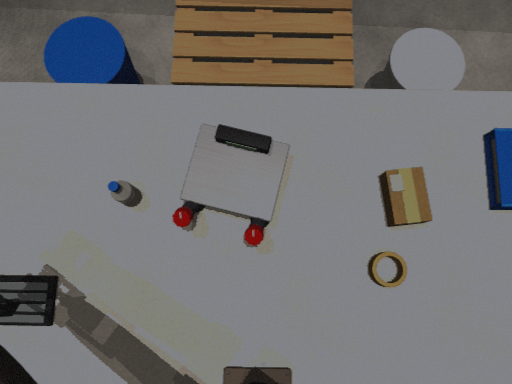

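Scene shows the scale mid-desk. In the top view, the left knob is at about (182,217), the right knob at (254,235) and the platter centre near (237,172). The bottle is at (121,190), left of the scale; the tape and carton are well to the right.

```bash
cat > h.py <<'E'
import numpy as np,cv2,pickle
from scipy.spatial.transform import Rotation as R
def cloud(c):
    d=c["depth"];v,u=np.mgrid[:384,:512]
    P=np.stack([(u-c["cx"])/c["fx"]*d,(v-c["cy"])/c["fy"]*d,d],-1)
    Rm=cv2.Rodrigues(np.array(c["rvec"]))[0]
    W=(P-np.array(c["tvec"]).ravel())@Rm
    W[d==0]=np.nan
    return W
E
python3 - <<'E'
from h import *
from scipy.optimize import least_squares
res={}
for n in ["top","scene"]:
    c=pickle.load(open(n+"0.pkl","rb"));W=cloud(c);im=c["img"].astype(int)
    b,g,r=im[...,0],im[...,1],im[...,2]
    red=((r>110)&(g<60)&(b<60)).astype(np.uint8)
    k,l,st,ce=cv2.connectedComponentsWithStats(red)
    for i in range(1,k):
        if st[i,4]>60:
            p=W[l==i];p=p[~np.isnan(p[:,0])];print(n,"red",ce[i],st[i,4],np.median(p,0).round(4),p.min(0).round(3),p.max(0).round(3))
    z=W[...,2]; m=(z>0.070)&(z<0.092)&(abs(W[...,0]-.62)<.3)&(abs(W[...,1])<.3)&(abs(r-b)<15)
    k,l,st,ce=cv2.connectedComponentsWithStats(m.astype(np.uint8))
    i=1+np.argmax(st[1:,4]);p=W[l==i]
    rc=cv2.minAreaRect((p[:,:2]*1000).astype(np.float32));print(n,"platter",rc,st[i,4],np.median(p[:,2]))
    A=np.c_[p[:,:2],np.ones(len(p))];print(np.linalg.lstsq(A,p[:,2],rcond=None)[0])
    # desk height
    mm=(abs(z)<.03);print("desk",np.median(z[mm]))
c=pickle.load(open("top0.pkl","rb"));W=cloud(c)
for nm,(u,v) in dict(bottle=(121,190),cap=(114,186),parcel=(408,197),tape=(388,254)).items(): print(nm,W[v,u].round(3))
E
```

```text
top red [180.74226804 218.41752577] 194 [0.4954 0.2106 0.1406] [0.477 0.19  0.128] [0.518 0.234 0.154]
top red [252.98067633 236.73429952] 207 [0.4503 0.0169 0.1421] [ 0.43  -0.004  0.002] [0.473 0.039 0.155]
top platter ((630.9549560546875, 78.8488540649414), (270.6156921386719, 264.6520690917969), 76.96742248535156) 6630 0.07799328906350125
[ 0.00373616 -0.00549207  0.07613613]
desk 0.00026017603239658843
scene platter ((631.3635864257812, 77.7182388305664), (272.99053955078125, 274.53662109375), 77.0241470336914) 4663 0.07782321652574352
[ 0.00262358 -0.00282896  0.07658473]
desk -0.0002973899625908651
bottle [0.572 0.38  0.134]
cap [0.576 0.387 0.169]
parcel [ 0.578 -0.427  0.072]
tape [ 0.416 -0.37   0.048]
```

```bash
python3 - <<'E'
from h import *
from scipy.optimize import least_squares
pts=[]
for n in ["top","scene"]:
    c=pickle.load(open(n+"0.pkl","rb"));W=cloud(c)
    h=cv2.cvtColor(c["img"],cv2.COLOR_BGR2HSV);
    red=(((h[...,0]<6)|(h[...,0]>174))&(h[...,1]>170)&(h[...,2]>70))
    p=W[red];p=p[(p[:,2]>.1)&(p[:,2]<.17)&(abs(p[:,0]-.47)<.1)&(p[:,1]>-.1)&(p[:,1]<.3)];pts.append(p);print(n,len(p))
ax=np.array([-.5,0,3**.5/2])
def sdf(p,yaw,x,y,z):
    q=(p-[x,y,0])@R.from_euler('z',yaw).as_matrix()
    best=None
    for s in(1,-1):
        d=q-np.array([-.151,s*.1,.130+z]);a=d@ax;r=np.linalg.norm(d-a[:,None]*ax,axis=1)
        qx=np.c_[r-.024,abs(a)-.016]
        f=np.linalg.norm(np.maximum(qx,0),axis=1)+np.minimum(qx.max(1),0)
        best=f if best is None else np.where(abs(f)<abs(best),f,best)
    return best
for P in (pts[0],pts[1],np.vstack(pts)):
    o=least_squares(lambda v:sdf(P,*v),[-.23,.62,.08,0],loss='soft_l1',f_scale=.002);v=o.x
    print(v.round(4),np.abs(o.fun).mean(), np.degrees(v[0]))
    Rz=R.from_euler('z',v[0]).as_matrix()
    for nm,q in dict(kl=(-.151,.1,.13),kr=(-.151,-.1,.13),cl=(-.07,.1,.0795),cr=(-.07,-.1,.0795)).items(): print(nm,(Rz@q+[v[1],v[2],0]).round(4))
E
```

```text
top 521
scene 298
[-0.2339  0.6282  0.0781 -0.0025] 0.0013234753340226086 -13.402037847790421
kl [0.5044 0.2104 0.13  ]
kr [0.4581 0.0159 0.13  ]
cl [0.5832 0.1917 0.0795]
cr [ 0.5369 -0.0029  0.0795]
[-0.232   0.6319  0.078  -0.0027] 0.0017080507913349481 -13.294099050407318
kl [0.5079 0.21   0.13  ]
kr [0.462  0.0154 0.13  ]
cl [0.5868 0.1914 0.0795]
cr [ 0.5408 -0.0032  0.0795]
[-0.2317  0.6298  0.0782 -0.0019] 0.0016913980112755285 -13.278225868705965
kl [0.5058 0.2102 0.13  ]
kr [0.4598 0.0156 0.13  ]
cl [0.5846 0.1916 0.0795]
cr [ 0.5387 -0.003   0.0795]
```

```bash
python3 - <<'E'
import plant
print([n for n in dir(plant) if not n.startswith('__')])
print(getattr(plant,'tips_ahead',None), plant.get_state().keys())
E
```

```text
['Unreachable', 'get_state', 'read_camera', 'sign_off', 'tips_ahead']
0.008 dict_keys(['time', 'qpos', 'dq', 'joint_efforts', 'eef_pos', 'tcp_rot', 'contact_force', 'wrist_torque', 'opening'])
```

Emit:
{"name": "move_arm", "arguments": {"linear": [[0.03,-0.04,0],[0.03,-0.04,0],[0.03,-0.04,0],[0.03,-0.04,0],[0.03,-0.04,0],[0.03,-0.04,0],[0.03,-0.04,0],[0.03,-0.04,0],[0.03,-0.04,0],[0.013,-0.04,-0.01]], "twist": [[0,0,0],[0,0,0],[0,0,0],[0,0,0],[0,0,0],[0,0,0],[0,0,0],[0,0,0],[0,0,0],[0,0,0]], "grip": 0}}

```text
time: 0.93
eef_pos: [0.5383, 0.2601, 0.2256]
tcp_rot: [0.223, 0.975, -0.002, -0.002]
contact_force: [0.7, -1.0, 1.1]
opening: 0.002
```

Emit:
{"name": "move_arm", "arguments": {"linear": [[0.015,-0.023,0],[0.015,-0.023,-0.02],[0.016,-0.022,-0.03],[0,0,-0.03],[0,0,-0.03],[0,0,-0.012],[0,0,0],[0,0,0]], "twist": [[0,0,0],[0,0,0],[0,0,0],[0,0,0],[0,0,0],[0,0,0],[0,0,0],[0,0,0]]}}

```text
time: 1.6
eef_pos: [0.5877, 0.1778, 0.0966]
tcp_rot: [0.229, 0.973, -0.004, -0.003]
contact_force: [0.5, 0.4, -0.1]
opening: -0.004
```

```bash
python3 - <<'E'
from plant import *
s=get_state();print(s["eef_pos"].round(4),s["contact_force"].round(2),s["wrist_torque"].round(3),s["time"])
E
```

```text
[0.5877 0.1778 0.0966] [ 0.52  0.38 -0.15] [-0.037  0.06  -0.011] 1.6
```

Emit:
{"name": "move_arm", "arguments": {"linear": [[-0.003,0.012,0],[0,0,-0.004],[0,0,-0.002],[0,0,-0.002],[0,0,0]], "twist": [[0,0,0],[0,0,0],[0,0,0],[0,0,0],[0,0,0]]}}

```text
time: 2.02
eef_pos: [0.5872, 0.1944, 0.0951]
tcp_rot: [0.227, 0.974, -0.001, 0.002]
contact_force: [0.1, -0.5, 0.9]
opening: 0.002
```

Emit:
{"name": "move_arm", "arguments": {"linear": [[0,0,-0.001],[0,0,-0.001],[0,0,0]], "twist": [[0,0,0],[0,0,0],[0,0,0]]}}

```text
time: 2.27
eef_pos: [0.5883, 0.195, 0.0949]
tcp_rot: [0.227, 0.974, -0.001, 0.004]
contact_force: [-0.3, -0.1, 0.7]
opening: -0.004
```

Emit:
{"name": "move_arm", "arguments": {"linear": [[0,0,-0.001],[0,0,0]], "twist": [[0,0,0],[0,0,0]]}}

```text
time: 2.43
eef_pos: [0.5884, 0.1948, 0.0941]
tcp_rot: [0.227, 0.974, -0.001, 0.004]
contact_force: [-0.9, -0.5, -0.3]
opening: -0.0
```

Emit:
{"name": "move_arm", "arguments": {"linear": [[0,0,-0.004],[0,0,-0.003],[0,0,-0.003]], "twist": [[0,0,0],[0,0,0],[0,0,0]]}}

```text
time: 2.68
eef_pos: [0.589, 0.1948, 0.0843]
tcp_rot: [0.227, 0.974, -0.0, 0.004]
contact_force: [-3.6, 2.2, 7.6]
opening: 0.001
```

Emit:
{"name": "move_arm", "arguments": {"linear": [[0,0,-0.003],[0,0,-0.003]], "twist": [[0,0,0],[0,0,0]]}}

```text
time: 2.85
eef_pos: [0.5886, 0.196, 0.0821]
tcp_rot: [0.227, 0.974, 0.0, 0.002]
contact_force: [-8.9, -3.8, 21.2]
opening: -0.003
```

Emit:
{"name": "move_arm", "arguments": {"linear": [[0,0,0.002],[0,0,0.0]], "twist": [[0,0,0],[0,0,0]]}}

```text
time: 3.02
eef_pos: [0.5897, 0.196, 0.0862]
tcp_rot: [0.227, 0.974, 0.0, 0.003]
contact_force: [0.2, -0.8, 0.5]
opening: -0.0
```

Emit:
{"name": "move_arm", "arguments": {"linear": [[0,0,0.002],[0,0,0.0]], "twist": [[0,0,0],[0,0,0]]}}

```text
time: 3.18
eef_pos: [0.5896, 0.1959, 0.0876]
tcp_rot: [0.227, 0.974, 0.0, 0.003]
contact_force: [0.0, 0.2, 0.3]
opening: -0.001
```

Emit:
{"name": "move_arm", "arguments": {"linear": [[0,0,0.002],[0,0,0.0]], "twist": [[0,0,0],[0,0,0]]}}

```text
time: 3.35
eef_pos: [0.5888, 0.1958, 0.0884]
tcp_rot: [0.227, 0.974, -0.0, 0.002]
contact_force: [0.1, -0.0, 0.1]
opening: 0.001
```

Emit:
{"name": "move_arm", "arguments": {"linear": [[0,0,-0.0025]], "twist": [[0,0,0]]}}

```text
time: 3.43
eef_pos: [0.5888, 0.1958, 0.0858]
tcp_rot: [0.227, 0.974, -0.0, 0.002]
contact_force: [-0.0, -0.8, 0.0]
opening: -0.003
```

Emit:
{"name": "move_arm", "arguments": {"linear": [[0,0,-0.0015]], "twist": [[0,0,0]]}}

```text
time: 3.52
eef_pos: [0.5887, 0.196, 0.0843]
tcp_rot: [0.227, 0.974, 0.0, 0.002]
contact_force: [-2.7, 1.4, 6.1]
opening: -0.002
```

Emit:
{"name": "move_arm", "arguments": {"linear": [[0,0,-0.0015]], "twist": [[0,0,0]]}}

```text
time: 3.6
eef_pos: [0.5884, 0.1965, 0.0833]
tcp_rot: [0.228, 0.974, 0.0, 0.001]
contact_force: [-4.1, 2.4, 7.4]
opening: -0.0
```

Emit:
{"name": "move_arm", "arguments": {"linear": [[0,0,-0.0015]], "twist": [[0,0,0]]}}

```text
time: 3.68
eef_pos: [0.5882, 0.1969, 0.0827]
tcp_rot: [0.228, 0.974, 0.0, 0.0]
contact_force: [-3.5, -1.5, 9.3]
opening: 0.001
```

Emit:
{"name": "move_arm", "arguments": {"linear": [[0,0,-0.0015]], "twist": [[0,0,0]]}}

```text
time: 3.77
eef_pos: [0.5882, 0.197, 0.0826]
tcp_rot: [0.227, 0.974, 0.0, -0.0]
contact_force: [-4.3, -1.5, 10.6]
opening: -0.001
```

Emit:
{"name": "move_arm", "arguments": {"linear": [[0,0,-0.002]], "twist": [[0,0,0]]}}

```text
time: 3.85
eef_pos: [0.5882, 0.197, 0.0825]
tcp_rot: [0.227, 0.974, -0.0, -0.001]
contact_force: [-6.0, -2.1, 12.1]
opening: -0.004
```

Emit:
{"name": "move_arm", "arguments": {"linear": [[0,0,-0.002]], "twist": [[0,0,0]]}}

```text
time: 3.93
eef_pos: [0.5883, 0.197, 0.0826]
tcp_rot: [0.227, 0.974, -0.001, -0.001]
contact_force: [-6.8, -1.1, 10.8]
opening: -0.0
```

Emit:
{"name": "move_arm", "arguments": {"linear": [[0,0,0.02],[0,0,0.02],[-0.009,-0.038,0],[-0.009,-0.038,0],[-0.009,-0.038,0],[-0.009,-0.038,0],[-0.008,-0.025,0],[0,0,-0.01],[0,0,-0.01],[0,0,-0.005],[0,0,0]], "twist": [[0,0,0],[0,0,0],[0,0,0],[0,0,0],[0,0,0],[0,0,0],[0,0,0],[0,0,0],[0,0,0],[0,0,0],[0,0,0]]}}

```text
time: 4.85
eef_pos: [0.5412, 0.0152, 0.0961]
tcp_rot: [0.225, 0.974, -0.001, -0.0]
contact_force: [-0.7, 0.4, 0.6]
opening: -0.001
```

Emit:
{"name": "move_arm", "arguments": {"linear": [[-0.002,-0.015,0],[0,0,-0.004],[0,0,-0.003]], "twist": [[0,0,0],[0,0,0],[0,0,0]]}}

```text
time: 5.1
eef_pos: [0.5394, 0.0035, 0.0872]
tcp_rot: [0.222, 0.975, -0.001, -0.001]
contact_force: [-0.4, -0.3, -0.5]
opening: 0.003
```

Emit:
{"name": "move_arm", "arguments": {"linear": [[0,0,-0.0025]], "twist": [[0,0,0]]}}

```text
time: 5.18
eef_pos: [0.5396, 0.0038, 0.0853]
tcp_rot: [0.221, 0.975, -0.002, -0.002]
contact_force: [-8.1, -4.8, 21.6]
opening: -0.003
```

Emit:
{"name": "move_arm", "arguments": {"linear": [[0,0,-0.0015]], "twist": [[0,0,0]]}}

```text
time: 5.27
eef_pos: [0.5397, 0.0038, 0.0856]
tcp_rot: [0.22, 0.976, -0.003, -0.003]
contact_force: [-7.1, -3.8, 14.6]
opening: 0.0
```

Emit:
{"name": "move_arm", "arguments": {"linear": [[0,0,-0.0015]], "twist": [[0,0,0]]}}

```text
time: 5.35
eef_pos: [0.5397, 0.0039, 0.0858]
tcp_rot: [0.219, 0.976, -0.005, -0.004]
contact_force: [-6.2, -3.1, 9.4]
opening: -0.002
```

Emit:
{"name": "move_arm", "arguments": {"linear": [[0,0,-0.0015]], "twist": [[0,0,0]]}}

```text
time: 5.43
eef_pos: [0.5397, 0.0039, 0.0858]
tcp_rot: [0.218, 0.976, -0.006, -0.005]
contact_force: [-5.5, -3.3, 9.0]
opening: 0.001
```

Emit:
{"name": "move_arm", "arguments": {"linear": [[0,0,-0.0015]], "twist": [[0,0,0]]}}

```text
time: 5.52
eef_pos: [0.5398, 0.0039, 0.0858]
tcp_rot: [0.216, 0.976, -0.007, -0.006]
contact_force: [-5.3, -3.0, 8.4]
opening: 0.001
```

Left corner dips about 2 mm at 6–9 N before going firm. Right is firm (0.3 mm or less). So the left foot hangs. Going to the left knob.

```bash
cat >> h.py <<'E'
yaw=-.2317
Rs=R.from_euler('z',yaw).as_matrix()
KL=np.array([.5058,.2102,.130])
def target(ph=0):
    z=Rs@np.array([.5,0,-3**.5/2]);y=Rs@np.array([0,1,0]);M=np.c_[np.cross(y,z),y,z]
    return R.from_matrix(M)*R.from_euler('z',ph)
def err(ph=0,back=0.0,adv=.011):
    from plant import get_state
    s=get_state();C=R.from_quat(s["tcp_rot"]);T=target(ph);z=T.as_matrix()[:,2]
    p=KL+(adv-back)*z
    print("t",s["time"],"pos",s["eef_pos"].round(4),"dlin",(p-s["eef_pos"]).round(4),"drot",np.degrees((T*C.inv()).as_rotvec()).round(1),"q",s["qpos"].round(2),"F",s["contact_force"].round(1))
    print("zaxis",C.as_matrix()[:,2].round(3),"tool frame perr",(C.inv().apply(p-s["eef_pos"])*1000).round(1),"op",s["opening"])
E
python3 -c "
from h import *
err(back=.1)"
```

```text
t 5.5167 pos [0.5398 0.0039 0.0858] dlin [-0.0773  0.2165  0.1213] drot [ -9.1 -29.1  11.7] q [-0.17  0.18  2.01 -0.02  0.96 -1.3 ] F [-5.3 -3.   8.4]
zaxis [-0.014 -0.012 -1.   ] tool frame perr [ 162.5  161.6 -122.7] op 0.001148158309877704
```

Emit:
{"name": "move_arm", "arguments": {"linear": [[0,0,0.025],[0,0,0.04],[0,0,0.04],[-0.011,0.031,0.008],[-0.011,0.031,0.008],[-0.011,0.031,0],[-0.011,0.031,0],[-0.011,0.031,0],[-0.011,0.031,0],[-0.011,0.03,0],[0,0,0]], "twist": [[0,0,0],[0,0,0],[0,0,0],[-1.3,-4.2,1.7],[-1.3,-4.2,1.7],[-1.3,-4.2,1.7],[-1.3,-4.2,1.7],[-1.3,-4.2,1.7],[-1.3,-4.2,1.7],[-1.3,-4.0,1.7],[0,0,0]], "grip": 1, "force": 25}}

```text
time: 6.43
eef_pos: [0.4602, 0.2379, 0.2169]
tcp_rot: [0.101, 0.956, -0.021, 0.274]
contact_force: [0.1, -1.4, -0.6]
opening: 1.002
```

```bash
python3 -c "
from h import *
err(back=.1)"
```

```text
t 6.4333 pos [0.4602 0.2379 0.2169] dlin [ 0.0023 -0.0175 -0.0098] drot [-0.5  2.1 -1.4] q [ 0.42 -0.24  2.22 -0.46  0.74 -0.66] F [ 0.1 -1.4 -0.6]
zaxis [ 0.52  -0.095 -0.849] tool frame perr [  0.1 -16.8  11.2] op 1.0018502225768562
```

Emit:
{"name": "move_arm", "arguments": {"linear": [[0.002,-0.017,-0.01],[0.015,-0.003,-0.026],[0.015,-0.003,-0.026],[0,0,0]], "twist": [[-0.5,2.1,-1.4],[0,0,0],[0,0,0],[0,0,0]]}}

```text
time: 6.77
eef_pos: [0.4901, 0.2227, 0.1553]
tcp_rot: [0.104, 0.96, -0.026, 0.258]
contact_force: [-0.1, -1.1, -0.9]
opening: 1.001
```

```bash
python3 -c "
from h import *
err(back=.04)
from plant import *
for n in ['top','wrist','scene']: cv2.imwrite('pics/%s1.png'%n,read_camera(n)['img'])
a=[cv2.imread('pics/%s1.png'%n) for n in ['top','wrist']]
cv2.imwrite('pics/a1.png',cv2.resize(np.hstack(a),(800,300)))"
```

```text
t 6.7667 pos [0.4901 0.2227 0.1553] dlin [ 0.0016 -0.0091 -0.0002] drot [-0.2  0.1 -0.9] q [ 0.36 -0.09  2.22 -0.48  0.62 -0.66] F [-0.1 -1.1 -0.9]
zaxis [ 0.49  -0.104 -0.866] tool frame perr [-3.  -8.6  1.9] op 1.0009480562775361
```

View pics/a1.png

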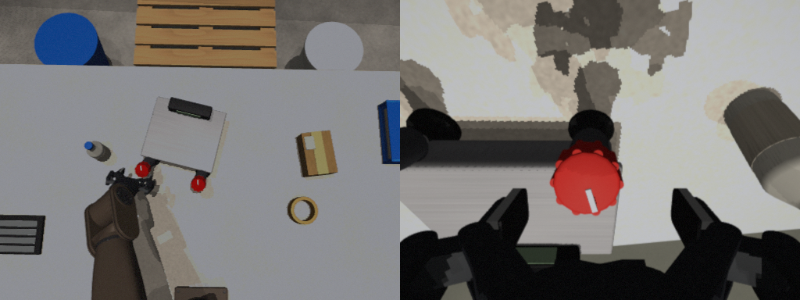

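Wrist view shows the knob at (588,182) between jaws, with jaw midpoint about x=599, so the jaws are about 8 mm off laterally, agreeing with the computed error. Correcting it, then advancing.

Emit:
{"name": "move_arm", "arguments": {"linear": [[0.002,-0.009,0],[0.001,-0.001,0],[0,0,0]], "twist": [[0,0,-0.9],[0,0,0],[0,0,0]]}}

```text
time: 7.17
eef_pos: [0.496, 0.2139, 0.1656]
tcp_rot: [0.113, 0.957, -0.025, 0.264]
contact_force: [-0.4, 0.2, 0.5]
opening: 0.999
```

```bash
python3 -c "
from h import *
err(back=.0)
from plant import *
c=read_camera('wrist');cv2.imwrite('pics/w2.png',c['img']);W=cloud(c)
h=cv2.cvtColor(c['img'],cv2.COLOR_BGR2HSV)
red=(((h[...,0]<6)|(h[...,0]>174))&(h[...,1]>150)&(h[...,2]>120))
s=get_state();C=R.from_quat(s['tcp_rot'])
p=W[red];p=p[(p[:,2]>.1)&(p[:,2]<.17)]
q=C.inv().apply(p-s['eef_pos'])*1000
print(len(q),np.percentile(q,[2,50,98],axis=0).round(1), 'exp centre',(C.inv().apply(KL-s['eef_pos'])*1000).round(1))
t=q[q[:,2]<np.percentile(q[:,2],5)+4];print('top face',len(t),t.min(0).round(1),t.max(0).round(1),t[:,2].mean())
"
```

```text
t 7.1667 pos [0.496  0.2139 0.1656] dlin [ 0.0152 -0.005  -0.0451] drot [-0.5  0.9 -0. ] q [ 0.34 -0.11  2.21 -0.48  0.62 -0.67] F [-0.4  0.2  0.5]
zaxis [ 0.501 -0.108 -0.859] tool frame perr [ 9.4 -1.9 46.9] op 0.9988842795493404
5283 [[ -7.2 -22.4  22.4]
 [ 15.7  -2.1  23.7]
 [ 35.4  20.   25.9]] exp centre [ 9.4 -1.9 36. ]
top face 5262 [-11.  -26.9  21.3] [38.2 24.3 26.6] 23.797455955002786
```

Emit:
{"name": "move_arm", "arguments": {"linear": [[-0.007,0,-0.006],[0.006,-0.002,-0.013],[0.007,-0.002,-0.013],[0.006,-0.001,-0.011],[0,0,0],[0,0,0]], "twist": [[-0.5,0.9,0],[0,0,0],[0,0,0],[0,0,0],[0,0,0],[0,0,0]]}}

```text
time: 7.72
eef_pos: [0.5075, 0.2095, 0.1247]
tcp_rot: [0.112, 0.959, -0.029, 0.259]
contact_force: [-0.1, -0.4, -0.8]
opening: 0.998
```

```bash
cat > w.py <<'E'
from h import *
import sys
from plant import *
err(back=.0)
c=read_camera('wrist');cv2.imwrite('pics/%s.png'%sys.argv[1],c['img']);W=cloud(c)
h=cv2.cvtColor(c['img'],cv2.COLOR_BGR2HSV)
red=(((h[...,0]<6)|(h[...,0]>174))&(h[...,1]>150)&(h[...,2]>120))
s=get_state();C=R.from_quat(s['tcp_rot'])
p=W[red];p=p[(p[:,2]>.1)&(p[:,2]<.17)]
q=C.inv().apply(p-s['eef_pos'])*1000
t=q[q[:,2]<np.percentile(q[:,2],5)+4];print('top face',len(t),np.percentile(t,1,axis=0).round(1),np.percentile(t,99,axis=0).round(1),'want z -27')
E
python3 w.py w3
```

```text
t 7.7167 pos [0.5075 0.2095 0.1247] dlin [ 0.0037 -0.0005 -0.0042] drot [-0.   0.2 -0. ] q [ 0.32 -0.02  2.21 -0.53  0.55 -0.62] F [-0.1 -0.4 -0.8]
zaxis [ 0.49  -0.114 -0.864] tool frame perr [-1.1  0.3  5.5] op 0.998182809616757
top face 7371 [-19.1 -21.6 -19. ] [ 19.6  23.5 -15.4] want z -27
```

View pics/w3.png

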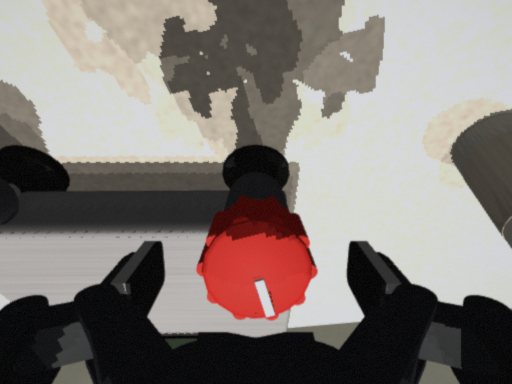

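Wrist view: the knob at (258,262) is centred between the jaws (mid x≈256). Advancing 7 mm and closing.

Emit:
{"name": "move_arm", "arguments": {"linear": [[0.003,0,-0.006],[0.001,0,-0.001],[0,0,0]], "twist": [[0,0,0],[0,0,0],[0,0,0]]}}

```text
time: 8.02
eef_pos: [0.5116, 0.2102, 0.119]
tcp_rot: [0.111, 0.959, -0.029, 0.26]
contact_force: [-0.1, -0.2, -0.4]
opening: 0.999
```

Emit:
{"name": "move_arm", "arguments": {"linear": [[0,0,0],[0,0,0],[0,0,0],[0,0,0],[0,0,0],[0,0,0]], "twist": [[0,0,0],[0,0,0],[0,0,0],[0,0,0],[0,0,0],[0,0,0]], "grip": 0, "force": 25}}

```text
time: 8.52
eef_pos: [0.5116, 0.2102, 0.1204]
tcp_rot: [0.112, 0.959, -0.029, 0.26]
contact_force: [0.7, -0.9, 0.6]
opening: 0.549
```

```bash
python3 w.py w4
```

```text
t 8.5167 pos [0.5116 0.2102 0.1204] dlin [-0.0004 -0.0012  0.0001] drot [-0.1  0.4  0. ] q [ 0.32 -0.    2.21 -0.54  0.54 -0.6 ] F [ 0.7 -0.9  0.6]
zaxis [ 0.493 -0.114 -0.863] tool frame perr [ 0.1 -1.3 -0.1] op 0.5494171650653973
top face 6112 [-18.3 -20.4 -24.7] [ 16.5  21.9 -21.3] want z -27
```

View pics/w4.png

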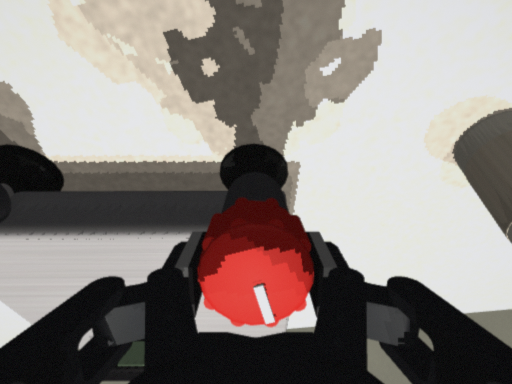

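Jaws hold the knob (opening 0.549 ≈ 47 mm). The white mark at (264,303) will show its rotation. Turning it clockwise.

Emit:
{"name": "move_arm", "arguments": {"linear": [[0,0,0],[0,0,0],[0,0,0],[0,0,0],[0,0,0],[0,0,0],[0,0,0],[0,0,0]], "twist": [[2.9,-0.7,-5.2],[2.9,-0.7,-5.2],[2.9,-0.7,-5.2],[2.9,-0.7,-5.2],[2.9,-0.7,-5.2],[2.9,-0.7,-5.2],[2.9,-0.7,-5.2],[0,0,0]]}}

```text
time: 9.23
eef_pos: [0.5109, 0.2093, 0.1199]
tcp_rot: [0.461, 0.848, 0.065, 0.254]
contact_force: [-1.0, -1.4, 0.9]
opening: 0.553
```

```bash
cat > e.py <<'E'
from h import *
from plant import *
s=get_state();C=R.from_quat(s["tcp_rot"]);D=(target(0).inv()*C)
ph=D.as_euler('ZYX')[0]
print("phase rad",round(ph,3),"tau",s["wrist_torque"].round(3));err(ph)
E
python3 e.py
```

```text
phase rad 0.762 tau [ 0.004  0.199 -0.1  ]
t 9.2333 pos [0.5109 0.2093 0.1199] dlin [ 0.0002 -0.0004  0.0006] drot [0.5 0.3 0.2] q [ 0.33 -0.    2.21 -0.55  0.55  0.17] F [-1.  -1.4  0.9]
zaxis [ 0.49  -0.124 -0.863] tool frame perr [-0.6  0.2 -0.3] op 0.5528199487305571
```

Emit:
{"name": "move_arm", "arguments": {"linear": [[0,0,0],[0,0,0],[0,0,0],[0,0,0],[0,0,0],[0,0,0],[0,0,0],[0,0,0]], "twist": [[2.9,-0.7,-5.2],[2.9,-0.7,-5.2],[2.9,-0.7,-5.2],[2.9,-0.7,-5.2],[2.9,-0.7,-5.2],[2.9,-0.7,-5.2],[2.9,-0.7,-5.2],[0,0,0]]}}

```text
time: 9.9
eef_pos: [0.51, 0.2089, 0.1196]
tcp_rot: [0.736, 0.625, 0.148, 0.213]
contact_force: [-1.3, -1.2, 2.0]
opening: 0.553
```

```bash
python3 e.py
```

```text
phase rad 1.499 tau [-0.05   0.063 -0.156]
t 9.9 pos [0.51   0.2089 0.1196] dlin [0.0012 0.     0.0009] drot [ 0.7 -0.1  0.4] q [ 0.33 -0.    2.2  -0.55  0.56  0.91] F [-1.3 -1.2  2. ]
zaxis [ 0.484 -0.128 -0.865] tool frame perr [ 0.2  1.4 -0.2] op 0.5528031355191182
```

Emit:
{"name": "move_arm", "arguments": {"linear": [[0,0,0],[0,0,0],[0,0,0],[0,0,0],[0,0,0],[0,0,0],[0,0,0],[0,0,0]], "twist": [[2.9,-0.7,-5.2],[2.9,-0.7,-5.2],[2.9,-0.7,-5.2],[2.9,-0.7,-5.2],[2.9,-0.7,-5.2],[2.9,-0.7,-5.2],[2.9,-0.7,-5.2],[0,0,0]]}}

```text
time: 10.57
eef_pos: [0.5092, 0.209, 0.1198]
tcp_rot: [0.91, 0.325, 0.211, 0.145]
contact_force: [-2.2, -2.2, 1.5]
opening: 0.555
```

```bash
python3 e.py; python3 w.py w5
```

```text
phase rad 2.22 tau [-0.098  0.118 -0.205]
t 10.5667 pos [0.5092 0.209  0.1198] dlin [ 0.002  -0.0001  0.0007] drot [ 0.6 -0.5  0.4] q [ 0.33 -0.    2.2  -0.54  0.56  1.61] F [-2.2 -2.2  1.5]
zaxis [ 0.478 -0.127 -0.869] tool frame perr [1.5 1.4 0.4] op 0.5549200164950134
t 10.5667 pos [0.5092 0.209  0.1198] dlin [ 0.002  -0.0001  0.0007] drot [-61.   15.1 110.6] q [ 0.33 -0.    2.2  -0.54  0.56  1.61] F [-2.2 -2.2  1.5]
zaxis [ 0.478 -0.127 -0.869] tool frame perr [1.5 1.4 0.4] op 0.5549200164950134
top face 4617 [ -9.1 -23.5 -24.8] [ 24.6  18.7 -20.9] want z -27
```

View pics/w5.png

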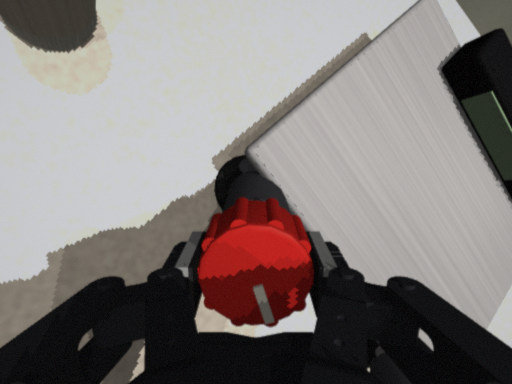

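The mark is still at (264,303) in the wrist frame, so the knob turned with the jaws without slip: 2.2 rad. A little more, to about 2.5.

Emit:
{"name": "move_arm", "arguments": {"linear": [[0,0,0],[0,0,0],[0,0,0],[0,0,0],[0,0,0]], "twist": [[2.9,-0.7,-5.2],[2.9,-0.7,-5.2],[2.9,-0.7,-5.2],[0,0,0],[0,0,0]]}}

```text
time: 11.03
eef_pos: [0.509, 0.2093, 0.12]
tcp_rot: [0.949, 0.188, 0.229, 0.111]
contact_force: [-1.8, -2.0, 1.3]
opening: 0.552
```

```bash
python3 e.py
```

```text
phase rad 2.515 tau [-0.028  0.118 -0.112]
t 11.0333 pos [0.509  0.2093 0.12  ] dlin [ 0.0021 -0.0004  0.0005] drot [ 0.4 -0.6  0.3] q [ 0.33 -0.    2.2  -0.53  0.56  1.9 ] F [-1.8 -2.   1.3]
zaxis [ 0.476 -0.124 -0.87 ] tool frame perr [1.8 1.1 0.7] op 0.5518666412318777
```

Emit:
{"name": "move_arm", "arguments": {"linear": [[0,0,0],[0,0,0],[0,0,0],[0,0,0]], "twist": [[0,0,0],[0,0,0],[0,0,0],[0,0,0]], "grip": 1}}

```text
time: 11.37
eef_pos: [0.5097, 0.2098, 0.12]
tcp_rot: [0.947, 0.194, 0.229, 0.112]
contact_force: [-0.0, -0.3, -0.8]
opening: 0.998
```

Emit:
{"name": "move_arm", "arguments": {"linear": [[-0.005,0.001,0.009],[-0.01,0.002,0.018],[-0.015,0.003,0.026],[-0.015,0.003,0.026],[-0.015,0.003,0.026],[0,0,0]], "twist": [[0,0,0],[0,0,0],[0,0,0],[0,0,0],[0,0,0],[0,0,0]]}}

```text
time: 11.87
eef_pos: [0.4449, 0.2216, 0.229]
tcp_rot: [0.948, 0.196, 0.226, 0.111]
contact_force: [1.1, 0.2, 0.1]
opening: 1.001
```

```bash
python3 e.py; python3 - <<'E'
from h import *
from plant import *
s=get_state();C=R.from_quat(s["tcp_rot"])
# shortest rotation to make tool z vertical down
z=C.as_matrix()[:,2];ax=np.cross(z,[0,0,-1]);print(np.degrees(ax/np.linalg.norm(ax)*np.arccos(-z[2])).round(1))
E
```

```text
phase rad 2.499 tau [0.113 0.167 0.032]
t 11.8667 pos [0.4449 0.2216 0.229 ] dlin [ 0.0663 -0.0127 -0.1085] drot [ 0.3 -0.9  0.3] q [ 0.4  -0.28  2.22 -0.42  0.83  1.79] F [1.1 0.2 0.1]
zaxis [ 0.473 -0.122 -0.873] tool frame perr [7.200e+00 1.000e-01 1.276e+02] op 1.001421966269688
[ 7.3 28.3  0. ]
```

Emit:
{"name": "move_arm", "arguments": {"linear": [[0.028,-0.005,0.005],[0.028,-0.005,0],[0.028,-0.005,0],[0.028,-0.005,0],[0.028,-0.005,0],[0,0,-0.03],[0,0,-0.04],[0,0,-0.03],[0,0,0],[0,0,0]], "twist": [[1.5,5.7,0],[1.5,5.7,0],[1.5,5.7,0],[1.5,5.7,0],[1.5,5.5,0],[0,0,0],[0,0,0],[0,0,0],[0,0,0],[0,0,0]], "grip": 0}}

```text
time: 12.7
eef_pos: [0.587, 0.1949, 0.1287]
tcp_rot: [0.978, 0.209, -0.007, -0.012]
contact_force: [-0.1, 0.7, 1.5]
opening: -0.0
```

```bash
cat > d.py <<'E'
from h import *
from plant import *
s=get_state();C=R.from_quat(s["tcp_rot"])
z=C.as_matrix()[:,2];ax=np.cross(z,[0,0,-1]);n=np.linalg.norm(ax);print((np.degrees(ax/n*np.arcsin(n))).round(1))
for g in ([.588,.196],[.5395,.004]): print((np.array(g)-s["eef_pos"][:2]).round(4))
print(s["eef_pos"],s["qpos"].round(2))
E
python3 d.py
```

```text
[-1.2 -1.1 -0. ]
[0.001  0.0011]
[-0.0475 -0.1909]
[0.58700493 0.19491422 0.12873863] [0.15 0.28 1.8  0.03 1.08 1.28]
```

Emit:
{"name": "move_arm", "arguments": {"linear": [[0.001,0.001,-0.014],[0,0,-0.014],[0,0,-0.008],[0,0,-0.002],[0,0,0]], "twist": [[-1.2,-1.1,0],[0,0,0],[0,0,0],[0,0,0],[0,0,0]]}}

```text
time: 13.12
eef_pos: [0.5903, 0.1972, 0.0961]
tcp_rot: [0.978, 0.211, 0.005, -0.0]
contact_force: [-0.7, 0.5, -1.2]
opening: -0.001
```

Emit:
{"name": "move_arm", "arguments": {"linear": [[0,0,-0.0015]], "twist": [[0,0,0]]}}

```text
time: 13.2
eef_pos: [0.5909, 0.1974, 0.0958]
tcp_rot: [0.978, 0.211, 0.006, -0.0]
contact_force: [-0.3, -0.6, 0.4]
opening: 0.001
```

Emit:
{"name": "move_arm", "arguments": {"linear": [[0,0,-0.0015]], "twist": [[0,0,0]]}}

```text
time: 13.28
eef_pos: [0.5915, 0.1976, 0.0954]
tcp_rot: [0.978, 0.211, 0.006, -0.0]
contact_force: [-0.6, -0.3, 1.0]
opening: -0.001
```

Emit:
{"name": "move_arm", "arguments": {"linear": [[0,0,-0.0015]], "twist": [[0,0,0]]}}

```text
time: 13.37
eef_pos: [0.592, 0.1977, 0.0947]
tcp_rot: [0.977, 0.211, 0.007, -0.0]
contact_force: [0.3, 1.0, 0.0]
opening: 0.002
```

Emit:
{"name": "move_arm", "arguments": {"linear": [[0,0,-0.0015]], "twist": [[0,0,0]]}}

```text
time: 13.45
eef_pos: [0.5925, 0.1977, 0.0939]
tcp_rot: [0.977, 0.211, 0.008, -0.0]
contact_force: [0.1, -0.1, -0.4]
opening: -0.001
```

Emit:
{"name": "move_arm", "arguments": {"linear": [[0,0,-0.0015]], "twist": [[0,0,0]]}}

```text
time: 13.53
eef_pos: [0.5928, 0.1977, 0.0928]
tcp_rot: [0.977, 0.211, 0.008, -0.0]
contact_force: [-0.3, -0.7, -0.5]
opening: 0.0
```

Emit:
{"name": "move_arm", "arguments": {"linear": [[-0.003,-0.001,-0.002],[0,0,-0.002]], "twist": [[0,0,0],[0,0,0]]}}

```text
time: 13.7
eef_pos: [0.59, 0.1966, 0.0889]
tcp_rot: [0.977, 0.211, 0.009, -0.0]
contact_force: [-0.2, 0.6, 0.1]
opening: -0.001
```

Emit:
{"name": "move_arm", "arguments": {"linear": [[0,0,-0.0015]], "twist": [[0,0,0]]}}

```text
time: 13.78
eef_pos: [0.5898, 0.1966, 0.0872]
tcp_rot: [0.978, 0.211, 0.009, -0.0]
contact_force: [-0.4, -0.1, -0.6]
opening: 0.005
```

Emit:
{"name": "move_arm", "arguments": {"linear": [[0,0,-0.0015]], "twist": [[0,0,0]]}}

```text
time: 13.87
eef_pos: [0.5898, 0.1966, 0.0859]
tcp_rot: [0.978, 0.211, 0.009, -0.0]
contact_force: [-3.2, -0.7, 9.7]
opening: 0.001
```

Emit:
{"name": "move_arm", "arguments": {"linear": [[0,0,-0.0015]], "twist": [[0,0,0]]}}

```text
time: 13.95
eef_pos: [0.5899, 0.1967, 0.0859]
tcp_rot: [0.978, 0.211, 0.008, -0.0]
contact_force: [-4.3, -1.6, 11.2]
opening: 0.002
```

Emit:
{"name": "move_arm", "arguments": {"linear": [[0,0,-0.0015]], "twist": [[0,0,0]]}}

```text
time: 14.03
eef_pos: [0.5899, 0.1967, 0.0859]
tcp_rot: [0.977, 0.211, 0.007, -0.0]
contact_force: [-4.4, -1.0, 8.4]
opening: -0.001
```

Emit:
{"name": "move_arm", "arguments": {"linear": [[0,0,-0.0015]], "twist": [[0,0,0]]}}

```text
time: 14.12
eef_pos: [0.5899, 0.1967, 0.086]
tcp_rot: [0.977, 0.211, 0.007, -0.0]
contact_force: [-2.9, -1.0, 7.7]
opening: -0.0
```

Emit:
{"name": "move_arm", "arguments": {"linear": [[0,0,-0.0015]], "twist": [[0,0,0]]}}

```text
time: 14.2
eef_pos: [0.5898, 0.1967, 0.086]
tcp_rot: [0.977, 0.211, 0.006, 0.0]
contact_force: [-4.5, -1.8, 6.9]
opening: 0.001
```

Left is now firm (0.1 mm over 7–11 N). Checking the right.

Emit:
{"name": "move_arm", "arguments": {"linear": [[0,0,0.02],[0,0,0.018],[-0.009,-0.038,0],[-0.009,-0.038,0],[-0.009,-0.038,0],[-0.009,-0.038,0],[-0.01,-0.035,0],[0,0,-0.01],[0,0,-0.01],[0,0,-0.005],[0,0,0]], "twist": [[0,0,0],[0,0,0],[0,0,0],[0,0,0],[0,0,0],[0,0,0],[0,0,0],[0,0,0],[0,0,0],[0,0,0],[0,0,0]]}}

```text
time: 15.12
eef_pos: [0.5424, 0.0041, 0.1006]
tcp_rot: [0.977, 0.213, 0.009, 0.001]
contact_force: [-0.1, 0.2, -0.1]
opening: -0.002
```

```bash
python3 d.py
```

```text
[-0.1  1.1  0. ]
[0.0456 0.1919]
[-0.0029 -0.0001]
[0.54235727 0.00408895 0.1006025 ] [-0.18  0.15  2.02  0.01  0.96  0.96]
```

Emit:
{"name": "move_arm", "arguments": {"linear": [[-0.003,0,-0.004],[0,0,-0.004],[0,0,-0.003],[0,0,-0.002]], "twist": [[0,1,0],[0,0,0],[0,0,0],[0,0,0]]}}

```text
time: 15.45
eef_pos: [0.5396, 0.0076, 0.086]
tcp_rot: [0.976, 0.216, -0.001, -0.001]
contact_force: [-5.0, -3.2, 12.2]
opening: -0.0
```

Emit:
{"name": "move_arm", "arguments": {"linear": [[0,0,-0.002]], "twist": [[0,0,0]]}}

```text
time: 15.53
eef_pos: [0.5397, 0.0076, 0.0857]
tcp_rot: [0.976, 0.217, -0.002, -0.001]
contact_force: [-10.2, -4.1, 20.8]
opening: -0.0
```

Emit:
{"name": "move_arm", "arguments": {"linear": [[0,0,-0.0015]], "twist": [[0,0,0]]}}

```text
time: 15.62
eef_pos: [0.5398, 0.0076, 0.0861]
tcp_rot: [0.976, 0.218, -0.003, -0.0]
contact_force: [-5.1, -1.4, 8.9]
opening: -0.002
```

Emit:
{"name": "move_arm", "arguments": {"linear": [[0,0,-0.0015]], "twist": [[0,0,0]]}}

```text
time: 15.7
eef_pos: [0.5398, 0.0076, 0.0862]
tcp_rot: [0.976, 0.219, -0.004, 0.0]
contact_force: [-5.3, -1.6, 6.9]
opening: -0.0
```

Emit:
{"name": "move_arm", "arguments": {"linear": [[0,0,-0.0015]], "twist": [[0,0,0]]}}

```text
time: 15.78
eef_pos: [0.5398, 0.0076, 0.0861]
tcp_rot: [0.976, 0.22, -0.005, 0.0]
contact_force: [-4.0, -1.1, 7.9]
opening: -0.002
```

Emit:
{"name": "move_arm", "arguments": {"linear": [[0,0,-0.0015]], "twist": [[0,0,0]]}}

```text
time: 15.87
eef_pos: [0.5399, 0.0076, 0.0862]
tcp_rot: [0.975, 0.22, -0.006, 0.001]
contact_force: [-4.0, -1.3, 7.8]
opening: -0.0
```

Emit:
{"name": "move_arm", "arguments": {"linear": [[0,0,-0.0015]], "twist": [[0,0,0]]}}

```text
time: 15.95
eef_pos: [0.5398, 0.0076, 0.0861]
tcp_rot: [0.975, 0.221, -0.007, 0.001]
contact_force: [-4.5, -1.3, 9.3]
opening: 0.001
```

Both corners are firm now. Right rose about 0.3 mm compared with before, so part of its load moved to the left foot, roughly mid-window. Retreating and checking.

Emit:
{"name": "move_arm", "arguments": {"linear": [[0,0,0.02],[0,0,0.03],[0,0,0.03],[0,0,0.03],[-0.02,-0.03,0.03],[-0.02,-0.04,0.02],[-0.02,-0.04,0],[-0.02,-0.04,0],[-0.02,-0.04,0],[0,0,0],[0,0,0],[0,0,0],[0,0,0]], "twist": [[0,0,0],[0,0,0],[0,0,0],[0,0,0],[0,0,0],[0,0,0],[0,0,0],[0,0,0],[0,0,0],[0,0,0],[0,0,0],[0,0,0],[0,0,0]]}}

```text
time: 17.03
eef_pos: [0.4443, -0.1692, 0.2501]
tcp_rot: [0.974, 0.227, -0.004, 0.006]
contact_force: [-0.2, 0.2, -0.4]
opening: 0.001
```

```bash
python3 - <<'E'
from h import *
from plant import *
im=[]
for n in ["top","scene"]:
    c0=pickle.load(open(n+"0.pkl","rb"));c=read_camera(n);im.append(c["img"])
    for cc in (c0,c):
        W=cloud(cc);z=W[...,2];m=(z>0.070)&(z<0.092)&(abs(W[...,0]-.66)<.1)&(abs(W[...,1]-.1)<.1)
        p=W[m];q=(p-[.6298,.0782,0])@Rs
        print(n,m.sum(),"x slope,y slope,height",np.linalg.lstsq(np.c_[q[:,:2],np.ones(len(q))],p[:,2],rcond=None)[0].round(4))
cv2.imwrite("pics/fin.png",cv2.resize(np.hstack(im),(800,300)))
print(get_state()["contact_force"],get_state()["time"])
E
```

```text
top 3954 x slope,y slope,height [ 0.0076 -0.0069  0.0782]
top 3944 x slope,y slope,height [ 0.004  -0.003   0.0784]
scene 2358 x slope,y slope,height [ 0.009  -0.004   0.0778]
scene 2384 x slope,y slope,height [ 0.0057 -0.0003  0.0782]
[-0.4256062   0.50842175 -0.65094062] 17.1333
```

View pics/fin.png

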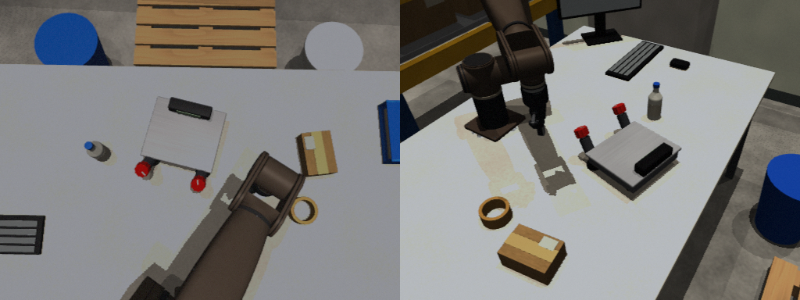

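Picture: the scale is in place and the bottle (95,150), carton (317,153) and tape (303,210) are undisturbed. The robot is clear. Platter slope changes (front left up about 0.9 mm) also imply about 0.8 rad past first touch. Handing in.

```bash
python3 -c "
from plant import *
print(sign_off())"
```

```text
the job is handed in; nothing more can be done
None
```

The scale no longer rocks. The left front foot was the one hanging, so I turned the left red knob about 2.5 rad clockwise and handed the job in at about 17 s of the 72 s. `sign_off()` reports no verdict.

- **Finding the foot:** under 6–9 N the left corner dipped about 2 mm before going firm, while the right corner stayed firm.
- **Turning the knob:** at 2.2 rad the knob's white mark had not moved relative to the jaws, so there was no slip to that point. I did not check it again for the last 0.3 rad.
- **Pushing again afterwards:**
    - Left gave 0.1 mm over 7–11 N.
    - Right gave about 0.2 mm over 7–12 N.
- **Foot loads (estimated):** I had no direct reading of them. The right corner sat about 0.3 mm higher than before, and the depth images put the front left about 0.9 mm higher. Both suggest about 0.8 rad past first touch, close to the even-load point at about 1 rad, with roughly 4 N on the left front foot.
- **Level and surroundings:** platter slope measured under 0.006 rad. By eye in the last pictures, the scale, bottle, carton and tape roll had not moved. The arm was clear of everything.

None of the checks failed. The weakest figure is the starting gap: the free height of the left corner was only known to about 1 mm, so from the push test alone the turn past first touch could be anywhere from 0.55 to 1.3 rad.

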